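# Read a core piece on the x-y measuring stage

## Robot

A 6-joint arm with a two-finger parallel gripper is mounted at the origin on the work surface. World frame = base frame: x ahead of the robot, y to its left, z up, the work surface at z = 0. Lengths are in mm, angles in degrees, forces in N, time in s.
With the tool pointing down it reaches from about 350 to 875 mm from the base axis. Payload 15.5 kg.
Tool frame: the origin (TCP) lies on the mounting face of the last link; the fingertips stand 173 mm ahead of it and the grasp point (between the pads) lies 155 mm ahead of it; z points along the fingers, y is the line along which they close (so a half turn about z gives the same grasp; the last joint's range is limited). The gripper opens to 85 mm and grips with 20 to 120 N. Pads are 22 mm wide; open, the fingers measure 114 mm over their backs; the gripper's body (76 mm by 85 mm) begins 54 mm behind the grasp point. The pads swing forward as they close: fully open they stand 13 mm farther back than shut.
Start: joints at [-81.045, 28.281, 77.091, -0, 74.628, -5.472], TCP at [155.719, -605.293, 404.677] pointing down, gripper open.
Joint ranges: [-166.48, 166.48], [-47.26, 123.95], [12.59, 153.08], [-70.14, 250.14], [6.76, 159.57], [-176.63, 176.63]. Speed limits (degrees/s): [108.29, 108.29, 147.25, 172.46, 172.46, 172.46].

## Interface

Orientations are given as a 3x3 rotation matrix whose columns are the frame's x, y, z axes.
In Python, from workcell import arm gives the robot as it stands.
- The arm moves only by the tool arm_command, never from a script. Its argument "targets" is a list of rows, each a list of 6 numbers: the shift along the world's x, y, z in mm, then the turn, a rotation vector about the world's x, y, z in rad. A call has 1 to 20 rows; each row shifts and turns the commanded pose from where the row before left it; what a row does not reach is not made up. A row lasts 1/8 s, in which the tool goes at most 62.5 mm and 10.7 degrees, less where a joint would pass 70% of its speed; a pose out of reach is approached as far as the arm can. A call is refused whole if a number of a shift passes 62.5 or a number of a turn 0.188, either way. A call with a gripper value outside its range is refused whole. "hand" is the closure, from 0 (fully open) to 1 (shut), set as the call begins (left out, the last holds). The fingers move at their own pace and stop on an object; "force" is the grip in N (left out, the last holds). Time passes only in rows, so rows that do not move let the fingers close. It gives the time, the measured TCP pose, the force, the opening and the grip force at its end, in the units of the state.
- arm.state(): the state, without advancing time (a new reading comes with each control period).
- arm.read_camera(name): name is "scene" or "side" or "wrist"; returns (picture, depth): 420x560x3 uint8, red, green, blue; 420x560 float32, mm along the optical axis (not along the pixel's ray), 0 where there is no reading.
- arm.calibration(name): a dict with "mtx" (3x3 intrinsics, pixels), "D" ([k1, k2, p1, p2, k3] as OpenCV has them; the pictures are not rectified), "R" (3x3) and "t" (3): a world point X has camera coordinates R X + t; the wrist camera has in their place "mount" (4x4, takes a point from camera to tool coordinates, whose origin is the TCP and whose axes are the flange's). Camera axes: x right, y down, z forward; pixel columns grow to the right and rows downward; lengths in mm; the calibration is good to about 2 mm. A picture is of the moment at which its call begins: read the wrist's pose just before it. calibration takes no time and is no camera call.
- arm.finish_job(): hands the job in; it is judged then, once.
The state is a dict: "t": time; "q": joint angles; "qvel": joint speeds; "effort": joint torques, N m; "tool_pos": TCP position; "eef_rot": TCP orientation; "ft_force": force on the tool from outside, world axes, zero at the start; "wrist_torque": the same for the moment, N m; "width": finger opening in mm; "finger_force": force on a finger pad.
Only numpy, scipy, OpenCV 4.12 (cv2) and the standard library are available. Lean on these libraries where they do the work, as an engineer would, in place of code of your own. Each camera call takes 0.05 s, during which the arm holds its last target. There are 200 camera calls.

## Task

Slide the tray on its x-y stage, by pushing in its finger cup, until the ink spot of the round disc stands right under the pointer, and let it rest there for about a second so that the head sets its zero. Then bring the ink spot of the half-round piece under the pointer and press the button on top of the head fully down to take the reading; press it nowhere else. Let the button come up and leave the spot under the pointer, all four pieces in their pockets and the things beside the stage as they stand.

Things in the scene. Friction and masses are not known exactly. Their poses are not given: they have to be found in the camera images.
- stage: fixed stage; origin on the table right below the pointer; x along the lower slide, y along the upper. Grey base plate 16 mm thick, x -200 to 130, y -115 to 175 mm. Column (28 mm thick, at x 0, y 145 mm, 166 mm high) with an arm along -y (30 mm wide, z 125 to 149 mm) to the white head over the origin: 50 x 50 mm, z 118 to 162 mm; under it a nozzle 22 mm wide to z 104 mm and the pointer
- pointer_tip (a point): lower tip of the fixed pointer, a thin steel needle (8 mm, tapering) under the head; 70 mm above the table, 10 mm above the pieces' top faces
- slide_x (a joint): lower slide, m: displacement of the whole carriage along the stage's x; 0 = tray centred under the pointer (the start), stops at -0.048 and +0.048; stays where it is left (about 2.5 N to move)
- slide_y (a joint): upper slide, m: displacement of the tray on the carriage along the stage's y; 0 = centred (the start), stops at -0.048 and +0.048; stays where it is left (about 2.5 N to move)
- cup_centre (a point): centre, at rim height (64 mm up), of the finger cup: open square aluminium box, 72 mm outside, 56 mm inside, inner floor 38 mm above the table, sides along the stage's x and y. One piece with the tray, on its robot side (-x), 170 mm from the tray's centre. Tray 138 x 138 mm, rim 50 mm up, 2 x 2 pockets 60 mm square inside, 66 mm apart
- disc_spot (a point): 24 mm thick sawn piece of pale rock core; this point is the centre of the 10 mm black ink spot on its top face, 60 mm above the table. Lies loose in one of the four pockets (which one varies). Round disc, 46 mm across
- half_round_spot (a point): 24 mm thick sawn piece of pale rock core; this point is the centre of the 10 mm black ink spot on its top face, 60 mm above the table. Lies loose in one of the four pockets (which one varies). Half-round: half of a 46 mm disc, 46 x 23 mm, one flat and one round side; the spot is midway in both directions
- square_spot (a point): 24 mm thick sawn piece of pale rock core; this point is the centre of the 10 mm black ink spot on its top face, 60 mm above the table. Lies loose in one of the four pockets (which one varies). Square block 42 x 42 mm; not to be read
- bar_spot (a point): 24 mm thick sawn piece of pale rock core; this point is the centre of the 10 mm black ink spot on its top face, 60 mm above the table. Lies loose in one of the four pockets (which one varies). Narrow bar 44 x 15 mm; not to be read
- button (a joint): push button on top of the head, m: 0 = up, 0.006 = fully down; spring return, about 5 N when down
- button_top (a point): centre of the button's top face, right above the pointer; 28 mm across, 184 mm above the table when up; pressed straight down
- core: bystander: wrapped rock core standing upright, 64 mm across, 100 mm high; origin at the centre of its underside
- cup: bystander: white plastic cup, 72 mm across the rim, 80 mm high; origin at the centre of its underside
- brush: bystander: dusting brush lying flat; origin near its middle, underside; length along its own x
There are look-alikes about, which are no part of the job. Leave any green or orange look-alike of the part that bears disc_spot alone.

How it is judged:
By the outcome, as a careful person would: the job done as asked, in the order asked, and still so for the second after the job is handed in, with the robot touching nothing.
It also fails if it takes over 61 s, if anything falls off the work surface, if the arm or the gripper's body presses on something with over 40 N, if the wrist force passes 120 N, or if a joint passes its speed limit or range.

## Working session

There is one attempt and no reset: what is moved stays moved. The work goes in short steps, Python scripts to look and compute and a tool call to move; the robot and the scene stay as the last step left them, time stands still between calls to the robot, and variables do not carry over. Pictures are saved under pics/ and viewed, at most 11 in all, crops included, and the job is handed in when it is done.

Besides the shell and the picture viewer there is one more tool, called after "Request:" as name(argument=value, ...), one argument or row to a line, values as JSON. arm_command: Moves the arm, as the interface text tells. Its arguments: {"type":"object","properties":{"targets":{"type":"array","items":{"type":"array","items":{"type":"number"}}},"hand":{"type":"number"},"force":{"type":"number"}},"required":["targets"]}

```bash
mkdir -p pics; cat > h.py <<'E'
import numpy as np,cv2
from workcell import arm
def pix2world(name,u,v,z=None,depth=None,st=None):
    c=arm.calibration(name);K=np.array(c["mtx"]);D=np.array(c["D"],float)
    p=cv2.undistortPoints(np.array([[[u,v]]],float),K,D)[0,0];d=np.array([p[0],p[1],1.])
    if name=="wrist":
        M=np.array(c["mount"]);Rt=np.array(st["eef_rot"]);
        Rw=Rt@M[:3,:3];o=Rt@M[:3,3]+np.array(st["tool_pos"])
    else:
        Rw=np.array(c["R"]).T;o=-Rw@np.array(c["t"])
    d=Rw@d
    s=(z-o[2])/d[2] if depth is None else depth
    return o+s*d
E
python3 - <<'E'
from h import *
for n in("scene","side","wrist"):
    im,d=arm.read_camera(n);cv2.imwrite(f"pics/{n}0.png",im[:,:,::-1]);np.save(f"pics/{n}0.npy",d)
    c=arm.calibration(n);print(n,np.round(c["mtx"],1).tolist(), {k:np.round(c[k],3).tolist() for k in c if k in("R","t","mount")})
print(arm.state())
E
```

```text
scene [[399.9, 0.0, 280.3], [0.0, 399.9, 207.1], [0.0, 0.0, 1.0]] {'R': [[0.096, 0.995, -0.02], [0.637, -0.077, -0.767], [-0.765, 0.061, -0.641]], 't': [-63.276, -268.866, 1374.647]}
side [[387.4, 0.0, 285.7], [0.0, 387.4, 213.0], [0.0, 0.0, 1.0]] {'R': [[-0.888, -0.46, -0.002], [-0.296, 0.576, -0.762], [0.352, -0.676, -0.648]], 't': [526.924, 283.33, 759.997]}
wrist [[333.8, 0.0, 279.0], [0.0, 333.8, 206.4], [0.0, 0.0, 1.0]] {'mount': [[0.001, -0.965, -0.262, 68.084], [1.0, 0.001, 0.001, 0.046], [-0.001, -0.262, 0.965, 31.146], [0.0, 0.0, 0.0, 1.0]]}
{'t': 0.15, 'q': array([-8.10459346e+01,  2.83077251e+01,  7.71188072e+01,  6.41618394e-04,
        7.46306072e+01, -5.47142033e+00]), 'qvel': array([-0.02698297, -0.03603295, -0.01573937,  0.06281704,  0.14667886,
        0.0411011 ]), 'effort': array([ 2.56497828e-03, -8.82541609e+01, -3.84067297e+01, -7.21939671e-06,
        7.08230087e-03,  3.05942569e-05]), 'tool_pos': array([ 155.69045788, -605.17746243,  404.22709862]), 'eef_rot': array([[ 9.68473194e-01,  2.49117746e-01, -1.44552074e-04],
       [ 2.49117765e-01, -9.68472697e-01,  9.86801647e-04],
       [ 1.05835065e-04, -9.91701433e-04, -9.99999503e-01]]), 'ft_force': array([-0.68416832,  1.01363993,  0.24107023]), 'wrist_torque': array([-0.01227165,  0.01629935, -0.04708457]), 'finger_force': 0.0, 'width': 84.90916185026938}
```

View pics/scene0.png

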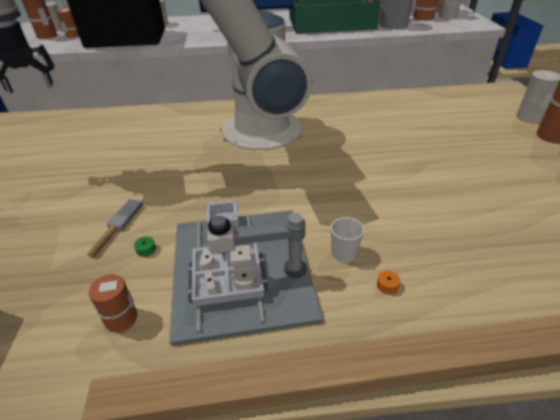

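View pics/side0.png

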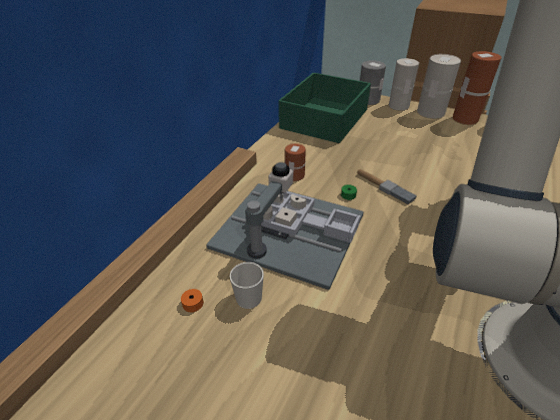

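```bash
python3 - <<'E'
from h import *
im=cv2.imread("pics/scene0.png")
cv2.imwrite("pics/c1.png",cv2.resize(im[195:345,160:330],None,fx=4,fy=4,interpolation=cv2.INTER_CUBIC))
im=cv2.imread("pics/side0.png")
cv2.imwrite("pics/c2.png",cv2.resize(im[150:290,200:370],None,fx=4,fy=4,interpolation=cv2.INTER_CUBIC))
E
```

```text
(no output)
```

View pics/c1.png

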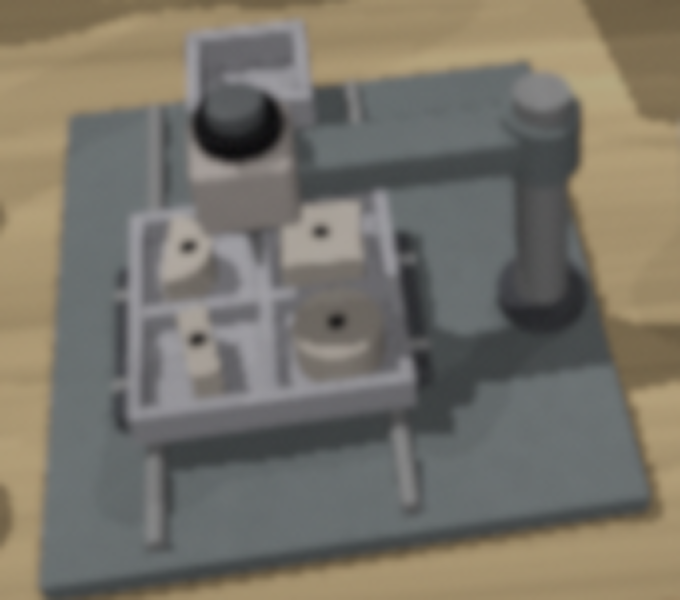

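View pics/c2.png

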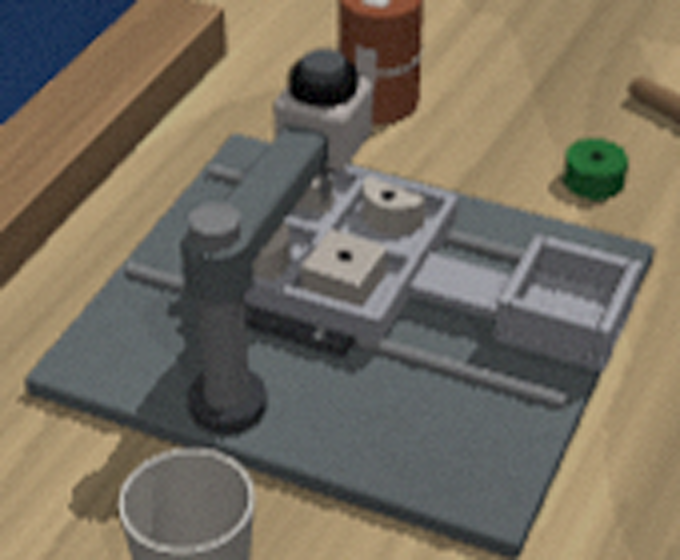

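```bash
cat > fit.py <<'E'
from h import *
from scipy.optimize import least_squares
S=lambda cu,cv:(160+(cu+.5)/4-.5,195+(cv+.5)/4-.5)
T=lambda cu,cv:(200+(cu+.5)/4-.5,150+(cv+.5)/4-.5)
P=[("scene",*S(70,115),16,-200,-115),("scene",*S(530,65),16,-200,175),("scene",*S(648,500),16,130,175),("scene",*S(45,583),16,130,-115),
("side",*T(652,247),16,-200,-115),("side",*T(515,545),16,-200,175),("side",*T(30,383),16,130,175),("side",*T(238,137),16,130,-115),
]
W=np.array([pix2world(n,u,v,z)[:2] for n,u,v,z,_,_ in P]);L=np.array([p[4:] for p in P],float)
def R(a):return np.array([[np.cos(a),-np.sin(a)],[np.sin(a),np.cos(a)]])
# per-camera offset between cameras symmetric
f=lambda p:(L@R(p[2]).T+p[:2]-W).ravel()
r=least_squares(f,[600,0,0],loss="soft_l1",f_scale=3)
print(np.round(r.x[:2],1),np.degrees(r.x[2]));print(np.round(r.fun.reshape(-1,2),1))
o,a=r.x[:2],r.x[2]
loc=lambda w:R(a).T@(w[:2]-o)
for nm,n,p,z in[("disc","scene",S(337,321),60),("half","scene",S(188,246),60),("half","side",T(388,195),60),("square","scene",S(320,231),60),("square","side",T(344,256),60),("bar","scene",S(198,339),60),("button","scene",S(240,105),184),("button","side",T(325,65),184),
("cup-x-y","scene",S(190,35),64),("cup-x+y","scene",S(305,24),64),("cup-x-y","side",T(640,258),64),("cup+x-y","side",T(545,238),64),("tray+x-y","scene",S(130,415),50),("tray++","scene",S(415,380),50),("cup-x+y","side",T(607,330),64),("tip","side",T(325,200),70)]:
    w=pix2world(n,*p,z);print(nm,n,np.round(w,1),np.round(loc(w),1))
E
python3 fit.py
```

```text
[ 666.8 -110.7] 3.3418367451217703
[[-2.   0.2]
 [-5.7  3.1]
 [-1.1  4.5]
 [ 2.8 -2.1]
 [-0.9 -3. ]
 [-1.6  1.3]
 [ 7.6  0.1]
 [ 8.  -3.4]]
disc scene [697.6 -75.7  60. ] [32.8 33.2]
half scene [ 637.6 -152.1   60. ] [-31.6 -39.6]
half side [ 639.  -152.3   60. ] [-30.2 -39.9]
square scene [634.8 -83.   60. ] [-30.3  29.5]
square side [636.2 -82.2  60. ] [-28.9  30.2]
bar scene [ 701.3 -144.3   60. ] [ 32.5 -35.6]
button scene [ 670.5 -109.9  184. ] [3.8 0.6]
button side [ 662.  -107.4  184. ] [-4.6  3.6]
cup-x-y scene [ 466.2 -158.    64. ] [-203.   -35.5]
cup-x+y scene [464.  -88.6  64. ] [-201.2   33.9]
cup-x-y side [ 464.9 -163.    64. ] [-204.6  -40.4]
cup+x-y side [ 526.2 -153.9   64. ] [-142.9  -34.9]
tray+x-y scene [ 736.1 -176.6   50. ] [ 65.3 -69.8]
tray++ scene [730.7 -39.3  50. ] [68.  67.5]
cup-x+y side [460.4 -89.7  64. ] [-204.8   33. ]
tip side [ 668.3 -116.9   70. ] [ 1.2 -6.3]
```

Request:
arm_command(
  targets=[
    [28.5,40.35,0,0,0,-0.016],
    [28.5,40.35,0,0,0,-0.016],
    [28.5,40.35,0,0,0,-0.016],
    [28.5,40.35,0,0,0,-0.016],
    [28.5,40.35,0,0,0,-0.016],
    [28.5,40.35,0,0,0,-0.016],
    [28.5,40.35,0,0,0,-0.016],
    [28.5,40.35,0,0,0,-0.016],
    [28.5,40.35,0,0,0,-0.016],
    [28.5,40.35,0,0,0,-0.016],
    [28.5,40.35,0,0,0,-0.016],
    [28.5,40.35,0,0,0,-0.016],
    [0,0,-40,0,0,0],
    [0,0,-40,0,0,0],
    [0,0,-40,0,0,0],
    [0,0,0,0,0,0],
    [0,0,0,0,0,0],
  ],
  hand=1,
)

```text
t: 2.28
tool_pos: [498.1, -121.3, 285.8]
eef_rot: [[0.998, 0.06, 0.001], [0.06, -0.998, -0.0], [0.001, 0.0, -1.0]]
ft_force: [-0.1, -0.3, 0.7]
width: -0.2
finger_force: 0.0
```

```bash
python3 - <<'E'
from h import *
s=arm.state();im,d=arm.read_camera("wrist");cv2.imwrite("pics/w1.png",im[:,:,::-1]);np.savez("pics/w1.npz",p=s["tool_pos"],r=s["eef_rot"])
print(s["t"],s["tool_pos"],np.round(s["eef_rot"],3),s["width"])
E
```

```text
2.275 [ 498.13051435 -121.27148963  285.83368211] [[ 0.998  0.06   0.001]
 [ 0.06  -0.998 -0.   ]
 [ 0.001  0.    -1.   ]] -0.19962563442278647
```

View pics/w1.png

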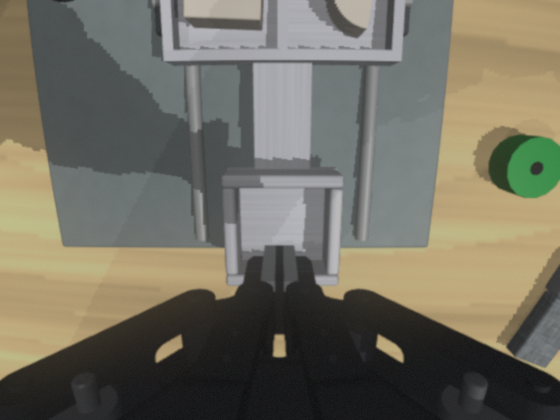

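```bash
python3 - <<'E'
from h import *
z=np.load("pics/w1.npz");st=dict(tool_pos=z["p"],eef_rot=z["r"])
for n,u,v,h in[("far out L",223,176,64),("far out R",341,176,64),("near out L",228,283,64),("near out R",338,283,64),("tip",280,250,113),("plate L",63,247,16),("plate R",428,247,16),("trayL",162,61,50),("trayR",403,61,50)]:
    print(n,np.round(pix2world("wrist",u,v,h,st=st),1))
E
```

```text
far out L [530.8 -86.8  64. ]
far out R [ 535. -155.   64.]
near out L [462.4 -91.   64. ]
near out R [ 466.6 -160.7   64. ]
tip [ 507.3 -121.1  113. ]
plate L [458.1  47.5  16. ]
plate R [ 476.  -238.8   16. ]
trayL [593.9 -47.5  50. ]
trayR [ 602.4 -187.    50. ]
```

Request:
arm_command(
  targets=[
    [0,0,-25,0,0,0],
    [0,0,-25,0,0,0],
    [0,0,-12,0,0,0],
    [-3.6,-3.7,0,0,0,0],
    [-3.6,-3.7,0,0,0,0],
    [-3.6,-3.7,0,0,0,0],
    [-3.6,-3.7,0,0,0,0],
    [-3.6,-3.7,0,0,0,0],
    [-3.6,-3.7,0,0,0,0],
    [-3.6,-3.7,0,0,0,0],
    [-3.6,-3.7,0,0,0,0],
    [-3.6,-3.7,0,0,0,0],
    [-3.6,-3.7,0,0,0,0],
    [-3.6,-3.7,0,0,0,0],
    [-3.6,-3.7,0,0,0,0],
    [0,0,0,0,0,0],
    [0,0,0,0,0,0],
  ],
)

```text
t: 4.45
tool_pos: [454.3, -165.5, 222.5]
eef_rot: [[0.998, 0.06, -0.001], [0.06, -0.998, 0.0], [-0.001, -0.0, -1.0]]
ft_force: [-0.3, 0.1, -0.3]
width: -0.0
finger_force: 0.0
```

```bash
python3 - <<'E'
from h import *
a,_=arm.read_camera("side");b,_=arm.read_camera("scene");cv2.imwrite("pics/s2.png",a[:,:,::-1])
x=cv2.resize(a[175:235,245:315,::-1],None,fx=8,fy=8,interpolation=cv2.INTER_CUBIC)
cv2.imwrite("pics/side2.png",x)
cv2.imwrite("pics/sc2.png",b[:,:,::-1])
E
```

```text
(no output)
```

View pics/side2.png

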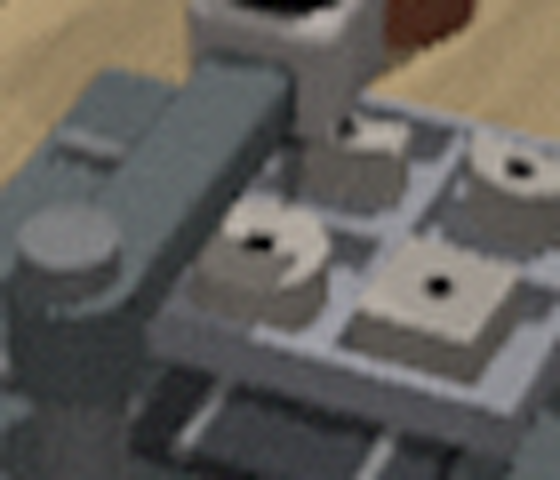

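```bash
cat > rel.py <<'E'
from h import *
a=np.radians(3.5);Rs=np.array([[np.cos(a),-np.sin(a)],[np.sin(a),np.cos(a)]])
def rel(w): return np.round(Rs.T@(np.array(w)[:2]-[667.5,-112.5]),1)
def pr(n,p):
    c=arm.calibration(n);return np.round(cv2.projectPoints(np.array([p],float),cv2.Rodrigues(np.array(c["R"]))[0],np.array(c["t"],float),np.array(c["mtx"]),np.array(c["D"],float))[0].ravel(),1)
E
python3 - <<'E'
from rel import *
S=lambda cu,cv:(245+(cu+.5)/8-.5,175+(cv+.5)/8-.5)
for n,p in[("disc",(261,243)),("half",(520,168)),("sq",(439,286)),("tip70",(293,204))]:
    w=pix2world("side",*S(*p),70 if n[0]=="t" else 60);print(n,np.round(w,1),rel(w))
for z in(60,70,104):
    for n in("side","scene"):print(n,z,pr(n,[667.5,-112.5,z]))
E
```

```text
disc [ 672.4 -103.5   60. ] [5.5 8.7]
half [ 613.1 -179.6   60. ] [-58.4 -63.7]
sq [ 610.3 -110.5   60. ] [-57.    5.5]
tip70 [ 666.7 -115.6   70. ] [-1.  -3.1]
side 60 [280.4 203.6]
scene 60 [225.5 265.2]
side 70 [280.4 200.6]
scene 70 [224.9 261.8]
side 104 [280.2 190.4]
scene 104 [223.1 250.1]
```

Request:
arm_command(
  targets=[
    [-1.1,-2.3,0,0,0,0],
    [-1.1,-2.3,0,0,0,0],
    [-1.1,-2.3,0,0,0,0],
    [-1.1,-2.3,0,0,0,0],
    [0,0,0,0,0,0],
    [0,0,0,0,0,0],
  ],
)

```text
t: 5.3
tool_pos: [450.0, -174.8, 222.7]
eef_rot: [[0.998, 0.06, -0.0], [0.06, -0.998, -0.0], [-0.0, 0.0, -1.0]]
ft_force: [-0.8, 0.1, 0.7]
width: -0.2
finger_force: 0.0
```

```bash
python3 - <<'E'
from h import *
def up(n,u,v,k=14,w=26,h=26):
    ims=np.mean([arm.read_camera(n)[0].astype(float) for _ in range(3)],0)
    cv2.imwrite(f"pics/{n}3_full.png",ims[:,:,::-1])
    return cv2.resize(ims[v-h//2:v+h//2,u-w//2:u+w//2,::-1].clip(0,255).astype(np.uint8),None,fx=k,fy=k,interpolation=cv2.INTER_CUBIC)
cv2.imwrite("pics/m3.png",np.hstack([up("side",281,199),up("scene",226,263)]))
E
```

```text
[ WARN:0@1.282] global loadsave.cpp:1063 imwrite_ Unsupported depth image for selected encoder is fallbacked to CV_8U.
```

View pics/m3.png

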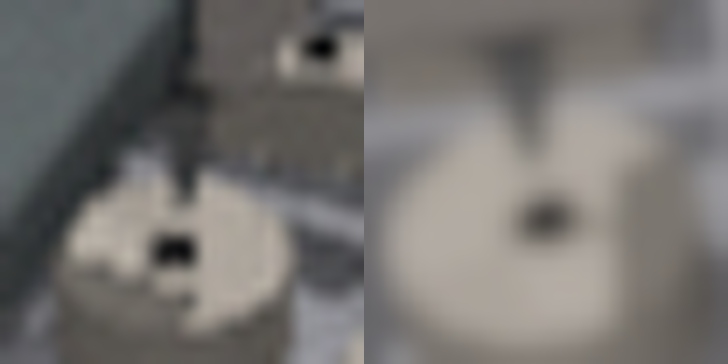

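```bash
cat >> rel.py <<'E'
def stagecorr(d):  # d: list of (cam, needed du, dv) -> stage displacement
    A=[];b=[]
    for n,du,dv in d:
        p0=pr(n,[667.5,-112.5,60]);J=[(pr(n,[667.5+20*e[0],-112.5+20*e[1],60])-p0)/20 for e in Rs.T]
        A.append(np.array(J).T);b+= [du,dv]
    for i in range(len(d)):print(d[i][0],np.linalg.solve(A[i],b[2*i:2*i+2]))
    A=np.vstack(A);return np.linalg.lstsq(A,np.array(b),rcond=None)[0]
E
python3 -c "
from rel import *
print(stagecorr([('side',.86,-.57),('scene',-.14,-1.0)]))"
```

```text
side [-1.12650098 -3.07735269]
scene [-2.72870358 -0.14800497]
[-2.28101466 -0.69343434]
```

```bash
python3 -c "
from rel import *
print(stagecorr([('side',.74,0),('scene',-.06,-.24)]))"
```

```text
side [-1.81848646 -0.78525552]
scene [-0.66436559 -0.08946569]
[-1.27923095 -0.32953999]
```

Request:
arm_command(
  targets=[
    [-0.8,-0.3,0,0,0,0],
    [-0.8,-0.3,0,0,0,0],
    [0,0,0,0,0,0],
    [0,0,0,0,0,0],
    [0,0,0,0,0,0],
  ],
)

```text
t: 6.22
tool_pos: [448.5, -175.3, 222.7]
eef_rot: [[0.998, 0.06, -0.0], [0.06, -0.998, 0.0], [-0.0, -0.0, -1.0]]
ft_force: [1.5, 2.0, -0.1]
width: -0.1
finger_force: 1.4
```

```bash
python3 - <<'E'
from h import *
o=[]
for n,u,v in(("side",281,200),("scene",226,263)):
    ims=np.mean([arm.read_camera(n)[0].astype(float) for _ in range(4)],0).clip(0,255).astype(np.uint8)
    cv2.imwrite(f"pics/{n}4_full.png",ims[:,:,::-1])
    o.append(cv2.resize(ims[v-10:v+10,u-10:u+10,::-1],None,fx=20,fy=20,interpolation=cv2.INTER_CUBIC))
cv2.imwrite("pics/m4.png",np.hstack(o));print(arm.state()["tool_pos"])
E
```

```text
[ 448.51235981 -175.26806289  222.67073719]
```

View pics/m4.png

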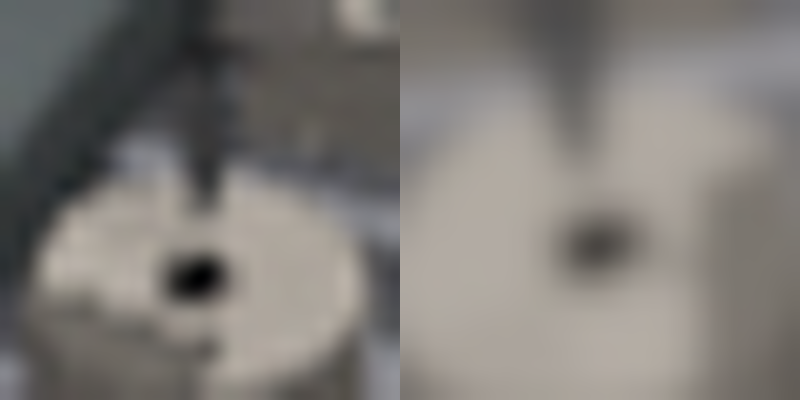

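```bash
python3 -c "
from rel import *
print(stagecorr([('side',.42,-.1),('scene',-.3,-.1)]))"
```

```text
side [-0.85897794 -0.82546775]
scene [-0.375535   -0.59919923]
[-0.62629976 -0.68505745]
```

Request:
arm_command(
  targets=[
    [-0.65,-0.75,0,0,0,0],
    [0,0,0,0,0,0],
    [0,0,0,0,0,0],
    [0,0,0,0,0,0],
    [0,0,0,0,0,0],
    [0,0,0,0,0,0],
    [0,0,0,0,0,0],
    [0,0,0,0,0,0],
    [0,0,0,0,0,0],
    [0,0,0,0,0,0],
    [0,0,0,0,0,0],
    [0,0,0,0,0,0],
    [0,0,0,0,0,0],
    [0,0,0,0,0,0],
    [0,0,0,0,0,0],
  ],
)

```text
t: 8.5
tool_pos: [447.9, -176.0, 222.7]
eef_rot: [[0.998, 0.06, 0.0], [0.06, -0.998, -0.0], [0.0, 0.0, -1.0]]
ft_force: [0.8, -0.1, 0.2]
width: -0.4
finger_force: 0.7
```

```bash
cat > spot.py <<'E'
from h import *
import sys
G=np.mgrid
def spot(n,u0,v0,k=""):
    im=np.mean([arm.read_camera(n)[0].astype(float) for _ in range(4)],0)
    cv2.imwrite(f"pics/{n}{k}_full.png",im[:,:,::-1].clip(0,255).astype(np.uint8))
    g=im.mean(2);u,v=u0,v0
    for _ in range(5):
        iu,iv=int(round(u)),int(round(v));s=g[iv-1:iv+3 if 0 else iv+2,iu-3:iu+4]
        w=(np.percentile(g[iv-4:iv+5,iu-4:iu+5],60)-s-15).clip(0);vv,uu=np.mgrid[iv-1:iv+2,iu-3:iu+4]
        u,v=(w*uu).sum()/w.sum(),(w*vv).sum()/w.sum()
    return round(u,2),round(v,2)
E
python3 -c "
from spot import *
print(spot('side',280.6,203.4,'5'),spot('scene',225.2,264.6,'5'),arm.state()['tool_pos'])"
```

```text
(np.float64(280.62), np.float64(203.35)) (np.float64(224.92), np.float64(264.8)) [ 447.87736166 -176.04131657  222.67308909]
```

Request:
arm_command(
  targets=[
    [6,7,0,0,0,0],
    [6,7,0,0,0,0],
    [6,7,0,0,0,0],
    [6,7,0,0,0,0],
    [6,7,0,0,0,0],
    [6,7,0,0,0,0],
    [6,7,0,0,0,0],
    [6,7,0,0,0,0],
    [6,7,0,0,0,0],
    [6,7,0,0,0,0],
    [6,7,0,0,0,0],
    [6,7,0,0,0,0],
    [3,3.4,0,0,0,0],
    [3,3.4,0,0,0,0],
    [3,3.4,0,0,0,0],
    [3,3.4,0,0,0,0],
    [2,2,0,0,0,0],
    [1,1,0,0,0,0],
    [0,0,0,0,0,0],
    [0,0,0,0,0,0],
  ],
)

```text
t: 11.4
tool_pos: [535.0, -75.4, 222.7]
eef_rot: [[0.998, 0.06, 0.0], [0.06, -0.998, 0.0], [0.0, -0.0, -1.0]]
ft_force: [-0.3, -0.6, 0.7]
width: 0.1
finger_force: 0.0
```

```bash
python3 - <<'E'
from h import *
o=[]
for n,u,v in(("side",281,200),("scene",226,263)):
    ims=np.mean([arm.read_camera(n)[0].astype(float) for _ in range(4)],0).clip(0,255).astype(np.uint8)
    cv2.imwrite(f"pics/{n}6_full.png",ims[:,:,::-1])
    o.append(cv2.resize(ims[v-16:v+16,u-16:u+16,::-1],None,fx=12.5,fy=12.5,interpolation=cv2.INTER_CUBIC))
cv2.imwrite("pics/m6.png",np.hstack(o));print(arm.state()["tool_pos"])
E
```

```text
[534.87521968 -75.42524305 222.70139526]
```

View pics/m6.png

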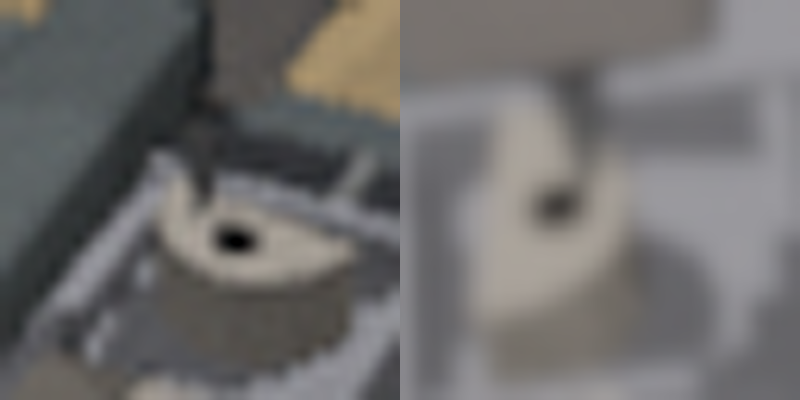

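```bash
python3 -c "
from rel import *
print(stagecorr([('side',-2.7,.65),('scene',3.1,1.7)]))
from spot import *
print(spot('side',283.4,202.7,'7'),spot('scene',222,263,'7'))"
```

```text
side [5.50963418 5.33370567]
scene [5.66616043 6.09968245]
[5.51278693 5.91561799]
(np.float64(283.29), np.float64(202.68)) (np.float64(222.23), np.float64(262.98))
```

Request:
arm_command(
  targets=[
    [1.2,1.4,0,0,0,0],
    [1.2,1.4,0,0,0,0],
    [1.2,1.4,0,0,0,0],
    [0.8,1.0,0,0,0,0],
    [0.4,0.6,0,0,0,0],
    [0,0,0,0,0,0],
    [0,0,0,0,0,0],
    [0,0,0,0,0,0],
  ],
)

```text
t: 13.2
tool_pos: [539.7, -69.6, 222.7]
eef_rot: [[0.998, 0.06, 0.0], [0.06, -0.998, 0.0], [0.0, -0.0, -1.0]]
ft_force: [-1.2, -0.0, -0.5]
width: -0.4
finger_force: 0.7
```

```bash
python3 - <<'E'
from spot import *
from rel import stagecorr
a,b=spot('side',280.8,203.4,'8'),spot('scene',225,264.7,'8');print(a,b)
print(stagecorr([('side',280.7-a[0],203.35-a[1]),('scene',225.05-b[0],264.7-b[1])]))
o=[]
for n,u,v in(("side",281,200),("scene",226,263)):
    im=cv2.imread(f"pics/{n}8_full.png");o.append(cv2.resize(im[v-16:v+16,u-16:u+16],None,fx=12.5,fy=12.5,interpolation=cv2.INTER_CUBIC))
    im=cv2.imread(f"pics/{n}5_full.png");o.append(cv2.resize(im[v-12:v+12,u-16:u+16],None,fx=12.5,fy=12.5,interpolation=cv2.INTER_CUBIC)[:200*3//2-0])
cv2.imwrite("pics/m8.png",np.hstack([o[0][100:],o[2][100:]]));cv2.imwrite("pics/m8.png",np.vstack([np.hstack([o[0][100:],o[2][100:]]),np.hstack([o[1],o[3]])]))
E
```

```text
(np.float64(280.91), np.float64(203.5)) (np.float64(224.89), np.float64(264.71))
side [ 0.77576096 -0.34683049]
scene [0.03065028 0.328317  ]
[0.31045286 0.22967455]
```

View pics/m8.png

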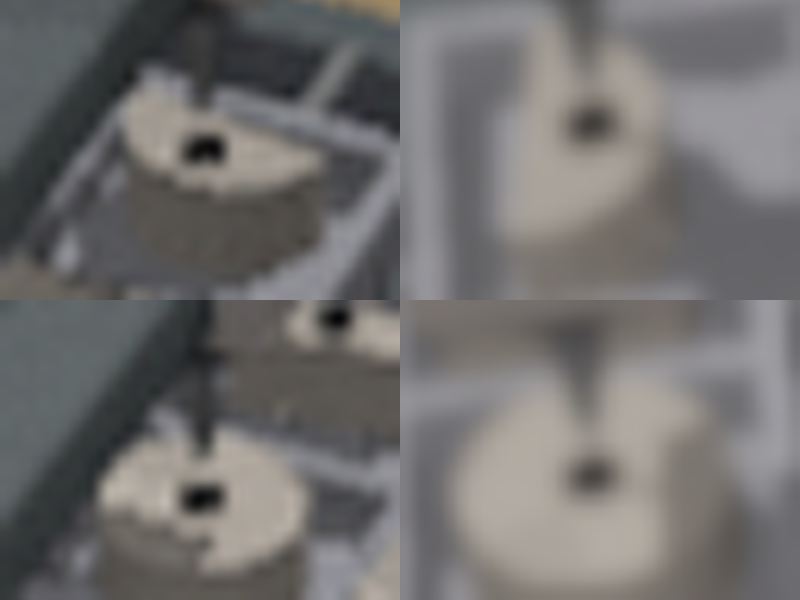

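Request:
arm_command(
  targets=[
    [-3.5,-4.2,0,0,0,0],
    [-4,-4.3,0,0,0,0],
    [0,0,20,0,0,0],
    [0,0,40,0,0,0],
    [0,0,40,0,0,0],
    [0,0,40,0,0,0],
    [0,0,40,0,0,0],
    [27,-6.8,0,0,0,0],
    [27,-6.8,0,0,0,0],
    [27,-6.8,0,0,0,0],
    [27,-6.8,0,0,0,0],
    [27,-6.8,0,0,0,0],
    [0,0,0,0,0,0],
    [0,0,-20,0,0,0],
    [0,0,-15,0,0,0],
    [0,0,0,0,0,0],
  ],
)

```text
t: 15.6
tool_pos: [666.5, -112.1, 366.5]
eef_rot: [[0.998, 0.06, -0.002], [0.06, -0.998, 0.001], [-0.002, -0.001, -1.0]]
ft_force: [0.8, -0.2, 0.2]
width: 0.0
finger_force: 0.0
```

```bash
python3 - <<'E'
from spot import *
a,b=spot('side',280.9,203.4,'9'),spot('scene',225,264.7,'9');print(a,b)
s=arm.state();print(s["t"],s["tool_pos"],s["ft_force"])
o=[]
for n,u,v in(("side",281,165),("scene",220,230)):
    im=cv2.imread(f"pics/{n}9_full.png");o.append(cv2.resize(im[v-40:v+40,u-40:u+40],None,fx=5,fy=5,interpolation=cv2.INTER_CUBIC))
cv2.imwrite("pics/m9.png",np.hstack(o))
E
```

```text
(np.float64(280.92), np.float64(203.49)) (np.float64(224.88), np.float64(264.71))
16.0 [ 667.21570615 -112.11582033  368.09702905] [-0.07149383  1.35602099  1.13038227]
```

View pics/m9.png

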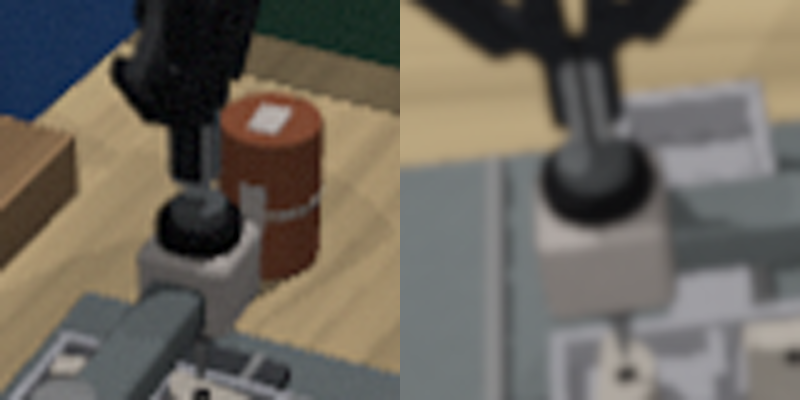

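Request:
arm_command(
  targets=[
    [0,0,-5,0,0,0],
    [0,0,-4,0,0,0],
    [0,0,-2,0,0,0],
    [0,0,-2,0,0,0],
    [0,0,-1,0,0,0],
    [0,0,-1,0,0,0],
    [0,0,-1,0,0,0],
    [0,0,0,0,0,0],
    [0,0,0,0,0,0],
  ],
)

```text
t: 17.12
tool_pos: [667.2, -112.1, 351.7]
eef_rot: [[0.998, 0.06, -0.0], [0.06, -0.998, 0.0], [-0.0, -0.0, -1.0]]
ft_force: [-4.0, 1.3, 3.3]
width: -0.4
finger_force: 2.3
```

Request:
arm_command(
  targets=[
    [0,0,-1,0,0,0],
    [0,0,-0.5,0,0,0],
    [0,0,0,0,0,0],
    [0,0,0,0,0,0],
  ],
)

```text
t: 17.62
tool_pos: [667.1, -112.1, 351.2]
eef_rot: [[0.998, 0.06, 0.001], [0.06, -0.998, -0.0], [0.001, 0.0, -1.0]]
ft_force: [-7.1, 2.1, 17.6]
width: -0.1
finger_force: 8.3
```

Request:
arm_command(
  targets=[
    [0,0,-0.3,0,0,0],
    [0,0,0,0,0,0],
    [0,0,0,0,0,0],
    [0,0,0,0,0,0],
    [0,0,3,0,0,0],
    [0,0,5,0,0,0],
    [0,0,20,0,0,0],
    [0,0,40,0,0,0],
    [0,0,30,0,0,0],
    [0,0,0,0,0,0],
    [0,0,0,0,0,0],
  ],
)

```text
t: 19.0
tool_pos: [667.1, -112.1, 447.1]
eef_rot: [[0.998, 0.06, -0.001], [0.06, -0.998, 0.0], [-0.001, -0.0, -1.0]]
ft_force: [-0.2, -0.3, -0.3]
width: -0.1
finger_force: 0.0
```

```bash
python3 - <<'E'
from spot import *
a,b=spot('side',280.9,203.4,'10'),spot('scene',225,264.7,'10');print(a,b)
for n in("side","scene"):
    d=np.abs(cv2.imread(f"pics/{n}10_full.png").astype(int)-cv2.imread(f"pics/{n}8_full.png")).max(2)
    p=cv2.imread(f"pics/{n}10_full.png")
    for nm,w in dict(side=[(160,178,295,307),(265,300,230,262),(180,200,340,360)],scene=[(275,330,90,135),(215,260,330,365),(195,255,85,155)])[n] and [(str(x),x) for x in dict(side=[(148,180,294,306),(265,305,230,262),(180,200,340,360)],scene=[(275,330,90,135),(215,260,330,365),(195,255,85,155)])[n]]:
        print(n,nm,d[w[0]:w[1],w[2]:w[3]].mean().round(1))
E
```

```text
(np.float64(280.91), np.float64(203.5)) (np.float64(224.88), np.float64(264.71))
side (148, 180, 294, 306) 28.3
side (265, 305, 230, 262) 4.9
side (180, 200, 340, 360) 2.2
scene (275, 330, 90, 135) 5.0
scene (215, 260, 330, 365) 15.5
scene (195, 255, 85, 155) 5.6
```

The spot hasn't moved and the bystanders are untouched (the differences in those regions are only the arm and its shadows). Handing in.

```bash
python3 -c "
from workcell import arm
print(arm.finish_job())"
```

```text
the job is handed in; nothing more can be done
None
```

I zeroed the head on the round disc's spot, took the reading on the half-round's spot with one full button press, and handed the job in at about 19 s. In the last pictures the half-round's spot was still under the pointer to within about half a millimetre by my measurement; I did not check the pockets or bystanders beyond a coarse image comparison, and the hand-in gave no verdict.

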